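Zero the pigment mill, then back it off three clicks

ROBOT

A 6-joint arm with a two-finger parallel gripper is mounted at the origin on the work surface; the furniture and walls round the work are solid. World frame = base frame: x ahead of the robot, y to its left, z up, the work surface at z = 0. Lengths are in mm, angles in rad, forces in N, time in s.
With the tool pointing down it reaches from about 400 to 925 mm from the base axis. Payload 12.5 kg.
Tool frame: the origin (TCP) lies where the fingers leave the gripper's body, on its centre line; the fingertips stand 78 mm ahead of it and the grasp point (between the pads) lies 59 mm ahead of it (env.tip_extent is the distance from the TCP to the fingertips, in mm); z points along the fingers, y is the direction in which the jaws open and shut (so a half turn about z gives the same grasp; the last joint's range is limited). The gripper opens to 95 mm and grips with 3 to 60 N. Pads are 20 mm wide; open, the fingers measure 119 mm over their backs; the gripper's body (75 mm by 180 mm) begins 59 mm behind the grasp point.
Start: joints at [1.141, 0.491, 1.559, -0, 1.092, -0.106], TCP at [198.838, 592.538, 292.261] pointing down, gripper open.
Joint ranges: [-3.1, 3.1], [-0.84, 2.19], [0.05, 2.79], [-1.13, 4.28], [0.06, 2.93], [-2.69, 2.69]. Speed limits (rad/s): [2.22, 2.22, 2.79, 3.14, 3.14, 3.14].

INTERFACE

Orientations are given as [roll, pitch, yaw] about the fixed x, y, z axes, in that order (R = Rz(yaw) Ry(pitch) Rx(roll)).
In Python, from cell import env gives the robot as it stands. The module is installed in compiled form; this text tells all that it offers.
- The arm moves only by the tool play_rows, never from a script. Its argument "targets" is a list of rows, each an object with "linear": the shift along the tool's x, y, z in mm, a list of three; "turn": the turn about the tool's z in rad. A call has 1 to 20 rows; each row is the pose to reach, as a shift and turn from the pose commanded when the call began, along the tool's axes at that moment; what a row does not reach only later rows make up. A row lasts 1/8 s, in which the tool goes at most 62.5 mm and 10.7 degrees, less where a joint would pass 70% of its speed; a pose out of reach is approached as far as the arm can. A call with a gripper value outside its range is refused whole. "hand" is the finger opening in mm, from 0 to 95.1, set as the call begins (left out, the last holds). The fingers move at their own pace and stop on an object; the grip force is fixed at half the most. Time passes only in rows, so rows that repeat a pose let the fingers close. It gives the time, the measured TCP pose, the force and the opening at its end, in the units of the state.
- env.state(): the state, without advancing time (a new reading comes with each control period).
- env.read_camera(name): name is "side" or "top"; returns (picture, depth): 384x512x3 uint8, red, green, blue; 384x512 float32, mm along the optical axis (not along the pixel's ray), 0 where there is no reading.
- env.camera_params(name): a dict with "fx", "fy", "cx", "cy" (pixels), "R" (3x3) and "t" (3): a world point X has camera coordinates R X + t. Camera axes: x right, y down, z forward; pixel columns grow to the right and rows downward; lengths in mm; the calibration is good to about 2 mm. A picture is of the moment at which its call begins. camera_params takes no time and is no camera call.
- env.job_done(): hands the job in, once; it reports no verdict.
The state is a dict: "t": time; "joints": joint angles; "qvel": joint speeds; "tau": joint torques, N m; "eef_pos": TCP position; "tcp_rot": TCP orientation; "ft_force": force on the tool from outside, world axes, zero at the start; "moment": the same for the moment, N m; "opening": opening from 0.0 (shut) to 1.0 (fully open).
Only numpy, scipy, OpenCV 4.12 (cv2) and the standard library are available. Lean on these libraries where they do the work, as an engineer would, in place of code of your own. Each camera call takes 0.05 s, during which the arm holds its last target.

TASK

Set the pigment mill's gap: by its yellow peg, turn the black adjustment ring clockwise (seen from above) until you feel the burrs just touch, a firm and lasting resistance well above the clicks, without forcing them together. Then turn the ring back exactly three clicks (three notches of 15 degrees) and let go. The red drag pointer must be moved by the ring only, so do not touch it, and leave the things round the mill where they are.

Things in the scene. Friction and masses are not known exactly. Their poses are not given: they have to be found in the camera images.
- mill: Blue bench mill, bolted down. Foot 148 mm across, drum 112 mm, steel hopper dish 72 mm across on top, rim at 98 mm height (highest fixed part). Origin on its vertical axis at the table top, z up. The black adjustment ring (120 mm across, 59 to 83 mm high up) and the red pointer turn about this axis. Where the burrs touch is hidden inside, differs each time and can only be felt.
- adjust_ring (a joint): Ring turn, rad, growing CLOCKWISE from above (burrs come together). Peg bearing from the mill's axis = mill yaw - this value (anticlockwise from world +x). Notches every 0.262 rad (15 deg); the burrs first touch with the ring in a notch, at an unknown value from 0.75 to 1.5. On the way the clicks resist at the peg by up to about 2 N, now one way, now the other.
- peg_top (a point): Top centre of the yellow turning peg: upright, 16 mm across, its sleeve spins freely like a crank grip; 80 mm from the mill's axis, top at 141 mm, free to hold from 95 mm up. x axis: level, from the mill's axis to the peg. Once the burrs touch, the push at it rises steadily, about 1.8 N per mm farther round: 7 to 9 N of lasting push is a sure touch, over 14 N damages them.
- drag_pointer (a joint): Turn of the red drag pointer, rad, same sense and zero as adjust_ring. The ring pushes it clockwise (the two values are then equal within 0.02) and leaves it behind when turned back, so it stays at the farthest clockwise angle that the ring has reached. It starts up to 0.85 rad clockwise of the ring.
- pointer_tip (a point): Outer end of the red drag pointer, a flat flag sticking out under the ring, 83 mm from the mill's axis, at 55 mm height. x axis: level, from the mill's axis to the tip.
- spray_can: grey spray can with an orange shoulder, 66 mm across, 154 mm tall, standing; bystander. Origin at the centre of its underside, z up
- red_paint: red squeeze bottle of paint, 50 mm across, 186 mm tall, standing; bystander. Origin at the centre of its underside, z up
- cup: clear cup, 81 mm across, 91 mm tall, standing; bystander. Origin at the centre of its underside, z up
- black_bottle: black bottle, 45 mm across, 163 mm tall, standing; bystander. Origin at the centre of its underside, z up
- wide_marker: black marker with a blue cap, 150 mm long, 24 mm thick, lying; bystander. Origin at the middle of its underside, x along it
- thin_marker: orange marker with a green cap, 150 mm long, 16 mm thick, lying; bystander. Origin at the middle of its underside, x along it

How it is judged (in metres and radians):
On the way, in this order (a step that is already met when the one before it is completed fails the run):
1. the burrs are pressed together with a sure touch (at least 6 N at their hidden stop, about 5 N at the peg) (contact force between ring_lug and burr_lug above 6 N), for 0.1 s.
2. the ring has been turned back three clicks from the touch, off the burrs (angle between the x axis of peg_top and the x axis of pointer_tip, either way round between 0.655 and 1 rad and contact force between ring_lug and burr_lug below 0.5 N), for 0.2 s.
At the end, for the whole second after the job is handed in: The ring stands three clicks anticlockwise of the drag pointer, which marks the touch: the angle between peg and pointer is 0.655 to 1.0 rad (three clicks are 0.785, and the touch itself adds up to 0.1), the burrs are apart and the ring is at rest (all of step 2 and velocity of joint adjust_ring between -0.05 and 0.05 rad/s).
It fails at once if the burrs are forced together (over 26 N at their hidden stop, about 15 N at the peg) (contact force between ring_lug and burr_lug above 26 N).
It fails at once if the robot touches the red drag pointer (contact force between any of the fingers, the arm and drag_pointer above 0.5 N).
It fails at once if a thing round the mill is shifted by more than 20 mm (distance of any of spray_can, red_paint, cup, black_bottle, wide_marker, thin_marker from where it was at the start of the episode above 0.02 m).
It also fails if it takes over 67 s, if anything falls off the work surface, if the arm or the gripper's body presses on something with over 40 N, if the wrist force passes 120 N, or if a joint passes its speed limit or range.

## Working session

There is one attempt and no reset: what is moved stays moved. The work goes in short steps, Python scripts to look and compute and a tool call to move; the robot and the scene stay as the last step left them, time stands still between calls to the robot, and variables do not carry over. Pictures are saved under pics/ and viewed, and the job is handed in when it is done.

Besides the shell and the picture viewer there is one more tool, called as name(argument=value, ...), one argument or row to a line, values as JSON. play_rows: Moves the arm, as the interface text tells. Its arguments: {"type":"object","properties":{"targets":{"type":"array","items":{"type":"object","properties":{"linear":{"type":"array","items":{"type":"number"}},"turn":{"type":"number"}}}},"hand":{"type":"number"}},"required":["targets"]}

```bash
mkdir -p pics; python3 - <<'E'
from cell import env
import cv2,numpy as np
print(env.state())
for n in("side","top"):
    p,d=env.read_camera(n); np.savez(f"{n}0.npz",p=p,d=d)
    cv2.imwrite(f"pics/{n}0.png",p[:,:,::-1]); c=env.camera_params(n);print(n,c)
E
```

```text
{'t': 0.0, 'joints': array([ 1.14140957e+00,  4.91551185e-01,  1.55948097e+00, -8.78005336e-06,
        1.09168074e+00, -1.05615192e-01]), 'qvel': array([ 7.11333665e-04, -2.02092383e-04,  2.28949094e-04, -9.81756233e-05,
       -9.26057995e-05,  9.22750843e-04]), 'tau': array([-2.12309329e-03, -6.12627983e+01, -2.58181626e+01,  6.92236936e-02,
        4.82160214e-02, -7.57633188e-05]), 'eef_pos': array([198.75867545, 592.37619726, 291.65604502]), 'tcp_rot': array([-3.14047783e+00, -1.10351118e-04,  2.81782508e+00]), 'ft_force': array([ 0.53693864,  0.09449483, -0.32502858]), 'moment': array([ 0.05467782,  0.08585638, -0.03928156]), 'opening': 1.0000272491433035}
side {'fx': 422.4759488718602, 'fy': 422.4759488718602, 'cx': 256.82065913534035, 'cy': 193.42955457063235, 'R': array([[ 0.99947122, -0.02631948, -0.01909348],
       [-0.02701839, -0.34552414, -0.93802083],
       [ 0.01809096,  0.9380407 , -0.34605255]]), 't': array([-489.28341386,   13.65471501, 1294.8491059 ])}
top {'fx': 453.27192500430783, 'fy': 453.27192500430783, 'cx': 245.12704064047833, 'cy': 191.68468680836867, 'R': array([[ 0.02649769, -0.99964214, -0.00366938],
       [-0.98068639, -0.02528332, -0.19394577],
       [ 0.19378359,  0.00873762, -0.98100539]]), 't': array([-353.41296419,  496.86865851, 1201.6370059 ])}
```

View pics/side0.png

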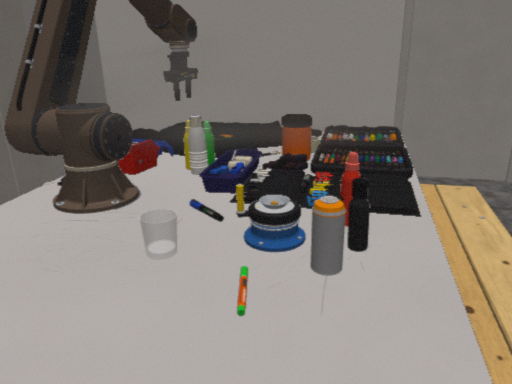

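View pics/top0.png

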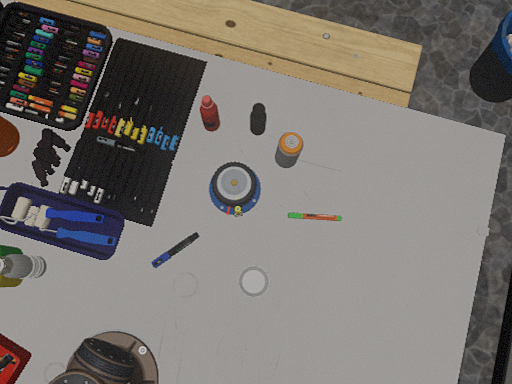

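```bash
python3 - <<'E'
import cv2,numpy as np
s=np.load("side0.npz")["p"][:,:,::-1];t=np.load("top0.npz")["p"][:,:,::-1]
cv2.imwrite("pics/sc.png",cv2.resize(s[175:255,225:325],None,fx=7,fy=7,interpolation=cv2.INTER_CUBIC))
cv2.imwrite("pics/tc.png",cv2.resize(t[150:225,195:275],None,fx=8,fy=8,interpolation=cv2.INTER_CUBIC))
E
```

```text
(no output)
```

View pics/sc.png

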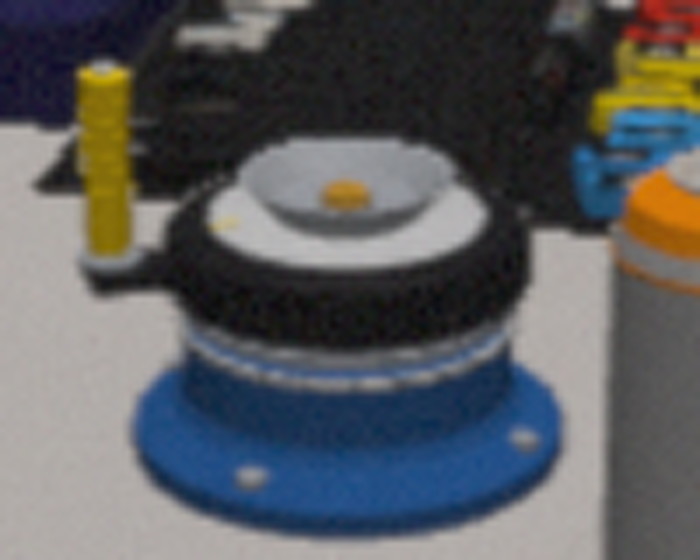

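View pics/tc.png

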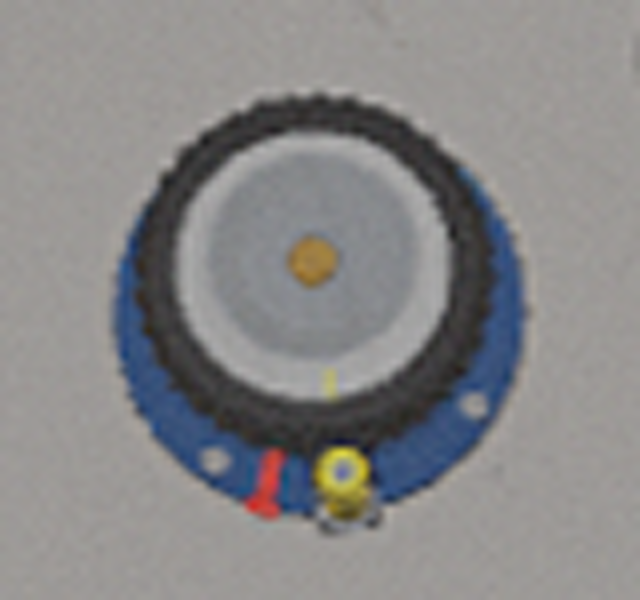

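```bash
cat >h.py <<'E'
import numpy as np,cv2
from cell import env
C={n:env.camera_params(n) for n in("side","top")}
def onz(n,u,v,z):
    c=C[n];d=c["R"].T@np.array([(u-c["cx"])/c["fx"],(v-c["cy"])/c["fy"],1]);o=-c["R"].T@c["t"]
    return o+d*(z-o[2])/d[2]
def tri(a,b):
    P=[]
    for n in("side","top"):
        c=C[n];P.append(np.array([[c["fx"],0,c["cx"]],[0,c["fy"],c["cy"]],[0,0,1]])@np.c_[c["R"],c["t"]])
    X=cv2.triangulatePoints(P[0],P[1],np.array(a,float).reshape(2,1),np.array(b,float).reshape(2,1));return (X[:3]/X[3]).ravel()
def proj(n,X):
    c=C[n];q=c["R"]@np.array(X)+c["t"];return c["fx"]*q[0]/q[2]+c["cx"],c["fy"]*q[1]/q[2]+c["cy"]
S=lambda u,v:(225+(u+.5)/7-.5,175+(v+.5)/7-.5)
T=lambda u,v:(195+(u+.5)/8-.5,150+(v+.5)/8-.5)
E
python3 - <<'E'
from h import *
print("peg",tri(S(105,69),T(343,469)),onz("top",*T(343,469),141),onz("side",*S(105,69),141))
print("dish",tri(S(348,176),T(312,257)),onz("top",*T(312,257),98),onz("side",*S(348,176),98))
print("footL/R",onz("top",*T(113,300),6),onz("top",*T(526,300),6))
print("foot side",onz("side",*S(134,430),8),onz("side",*S(562,430),8),onz("side",*S(348,535),0))
p=onz("top",*T(262,508),55);print("tip",p)
# bystanders base, tall things via depth
d={n:np.load(n+"0.npz")["d"] for n in C}
for n in C:
    c=C[n];v,u=np.mgrid[:384,:512];D=d[n];q=np.stack([(u-c["cx"])/c["fx"]*D,(v-c["cy"])/c["fy"]*D,D],-1)-c["t"]
    W=q@c["R"];np.save(n+"_W.npy",W)
W=np.load("top_W.npy")
for nm,(u,v) in dict(can=(291,142),red=(208,103),black=(259,108),cupc=(254,281),dish=(234,182),peg=(238,208)).items(): print(nm,W[v,u],d["top"][v,u])
E
```

```text
peg [ 444.60716613 -322.82261063  142.19316423] [ 444.5225312  -322.81492118  141.        ] [ 444.83084397 -319.18082684  141.        ]
dish [ 523.07399513 -309.29467731   97.68143254] [ 522.32597291 -309.32424838   98.        ] [ 523.79081172 -309.67617426   98.        ]
footL/R [ 525.00813592 -235.46510998    6.        ] [ 528.80449295 -382.94078147    6.        ]
foot side [ 450.20367463 -311.39851221    8.        ] [ 595.21513466 -320.90281212    8.        ] [ 518.98210389 -376.24317239    0.        ]
tip [ 444.13506667 -293.56320587   55.        ]
can [ 618.39982276 -455.82497174  153.7486945 ] 1166.6616
red [ 710.61246313 -239.87423089  175.39916221] 1165.1786
black [ 705.13185786 -371.41966717  163.23958676] 1174.8958
cupc [ 265.10159076 -370.90632725    5.1146797 ] 1244.751
dish [ 522.28937528 -310.38899577   94.42809387] 1207.5016
peg [ 445.16830555 -324.20407999  140.19355179] 1147.5399
```

```bash
cat >>h.py <<'E'
def rel(*pts,yaw=None):
    "world TCP pts -> tool shifts from current measured pose"
    from scipy.spatial.transform import Rotation as Ro
    s=env.state();R=Ro.from_euler("xyz",s["tcp_rot"]).as_matrix()
    for p in pts: print(np.round(R.T@(np.array(p)-s["eef_pos"]),1))
    if yaw is not None: print("turn",s["tcp_rot"][2]-yaw)
E
python3 - <<'E'
from h import *
for n in C:
    W=np.load(n+"_W.npy");D=np.load(n+"0.npz")["d"]
    m=(D>0)&(W[...,0]>150)&(W[...,0]<800)&(W[...,1]<650)&(W[...,1]>-450)&(W[...,2]>120)
    if n=="side": m[:110]=False
    for y in range(-450,650,100):
        k=m&(W[...,1]>=y)&(W[...,1]<y+100)
        if k.any(): i=W[k][W[k][:,2].argmax()];print(n,y,i)
rel([330,540,370],[540,250,370],[580,-50,370],[460,-315,300],yaw=2.531)
E
```

```text
side -450 [ 702.84172021 -373.44215107  164.65224553]
side -350 [ 719.50230137 -250.40157685  171.57294234]
side -250 [ 719.97285239 -244.53402498  187.30898773]
side 150 [291.91380086 226.92226096 207.76631517]
side 250 [256.29599063 278.1777362  182.16100983]
side 350 [616.77001754 414.71893618 171.84758949]
top -450 [ 713.94474566 -373.67761883  168.73603305]
top -350 [ 715.48303263 -251.72476532  164.22358861]
top -250 [ 720.54354459 -243.29744293  190.85936533]
top 150 [285.88161145 219.42089167 207.78980221]
top 250 [255.52004196 265.23442726 123.71617554]
[-141.1   -8.   -78.3]
[-432.4 -216.1  -78.1]
[-565.8 -487.8  -77.9]
[-536.3 -777.2   -7.6]
turn 0.2868327823761634
```

play_rows(
  hand=50,
  targets=[
    {"linear": [-60,-4,-40],"turn": 0},
    {"linear": [-120,-7,-70],"turn": 0},
    {"linear": [-170,-30,-78],"turn": 0.1},
    {"linear": [-215,-65,-78],"turn": 0.1},
    {"linear": [-262,-100,-78],"turn": 0.2},
    {"linear": [-310,-135,-78],"turn": 0.2},
    {"linear": [-358,-165,-78],"turn": 0.287},
    {"linear": [-405,-200,-78],"turn": 0.287},
    {"linear": [-435,-245,-78],"turn": 0.287},
    {"linear": [-460,-290,-78],"turn": 0.287},
    {"linear": [-487,-340,-78],"turn": 0.287},
    {"linear": [-512,-390,-78],"turn": 0.287},
    {"linear": [-537,-440,-78],"turn": 0.287},
    {"linear": [-560,-488,-78],"turn": 0.287},
    {"linear": [-560,-540,-78],"turn": 0.287},
    {"linear": [-555,-595,-78],"turn": 0.287},
    {"linear": [-550,-650,-70],"turn": 0.287},
    {"linear": [-545,-705,-45],"turn": 0.287},
    {"linear": [-540,-755,-20],"turn": 0.287},
    {"linear": [-536,-777,-8],"turn": 0.287},
  ],
)

```text
t: 2.6
eef_pos: [458.3, -316.5, 298.6]
tcp_rot: [3.141, -0.002, 2.529]
ft_force: [-0.4, 0.1, -0.7]
opening: 0.527
```

```bash
python3 - <<'E'
from h import *
print(env.state())
rel([444.6,-322,250],[444.6,-322,185],yaw=2.531)
E
```

```text
{'t': 2.6, 'joints': array([-7.23023437e-01,  3.88274490e-01,  1.71857611e+00, -6.50564121e-05,
        1.03687018e+00, -1.68076886e+00]), 'qvel': array([-0.28517621,  0.10473635,  0.07973064,  0.00613848, -0.19682175,
       -0.29410315]), 'tau': array([  0.60174426, -53.24251056, -24.63730931,  -0.18032589,
         0.22784033,   0.19010179]), 'eef_pos': array([ 458.30031562, -316.54398971,  298.58351799]), 'tcp_rot': array([ 3.14141468e+00, -2.12141842e-03,  2.52857511e+00]), 'ft_force': array([-0.38252746,  0.11107727, -0.68629484]), 'moment': array([0.01844371, 0.00407269, 0.0242507 ]), 'opening': 0.5271810475361466}
[  8.  -12.4  48.6]
[  7.8 -12.4 113.6]
turn -0.002424889531134955
```

play_rows(
  targets=[
    {"linear": [8,-12,25],"turn": 0},
    {"linear": [8,-12,48],"turn": 0},
    {"linear": [8,-12,48],"turn": 0},
    {"linear": [8,-12,48],"turn": 0},
  ],
)

```text
t: 3.1
eef_pos: [446.7, -319.9, 252.9]
tcp_rot: [-3.142, 0.001, 2.531]
ft_force: [0.1, 0.3, 0.2]
opening: 0.526
```

```bash
python3 - <<'E'
from h import *
print(env.state()["eef_pos"],env.state()["ft_force"])
rel([444.6,-322,185],yaw=2.531)
s,_=env.read_camera("side");t,_=env.read_camera("top")
cv2.imwrite("pics/a1.png",np.hstack([cv2.resize(s[115:240,195:300,::-1],(400,476)),cv2.resize(t[150:269,190:290,::-1],(400,476))]))
E
```

```text
[ 446.66272588 -319.94733868  252.87380542] [0.13749127 0.34952032 0.20493552]
[ 0.6 -2.9 67.9]
turn 8.777309998286853e-05
```

View pics/a1.png

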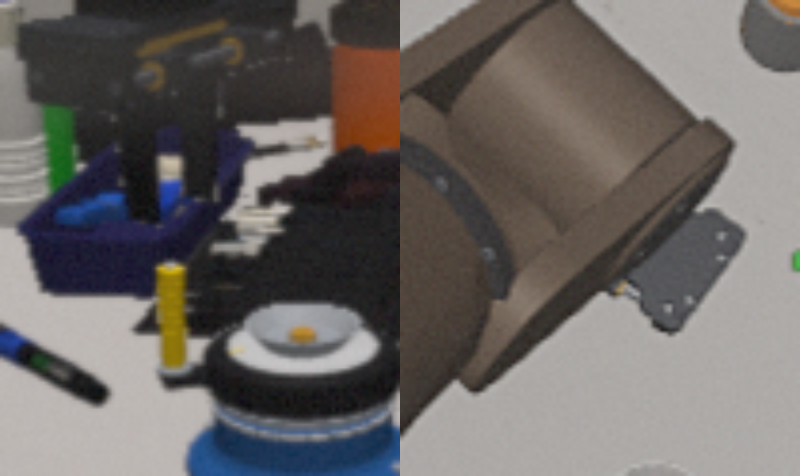

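play_rows(
  targets=[
    {"linear": [0.5,-3,20],"turn": 0},
    {"linear": [0.5,-3,40],"turn": 0},
    {"linear": [0.5,-3,56],"turn": 0},
    {"linear": [0.5,-3,66],"turn": 0},
    {"linear": [0.5,-3,68],"turn": 0},
    {"linear": [0.5,-3,68],"turn": 0},
    {"linear": [0.5,-3,68],"turn": 0},
  ],
)

```text
t: 4.08
eef_pos: [444.3, -322.1, 184.7]
tcp_rot: [-3.142, 0.001, 2.531]
ft_force: [0.4, -0.4, -0.0]
opening: 0.524
```

```bash
python3 - <<'E'
from h import *
print(env.state()["eef_pos"],env.state()["ft_force"])
s,d=env.read_camera("side")
cv2.imwrite("pics/a2.png",cv2.resize(s[135:235,195:315,::-1],None,fx=6,fy=6))
E
```

```text
[ 444.34338184 -322.14879604  184.70097264] [ 0.35941962 -0.38078568 -0.02761961]
```

View pics/a2.png

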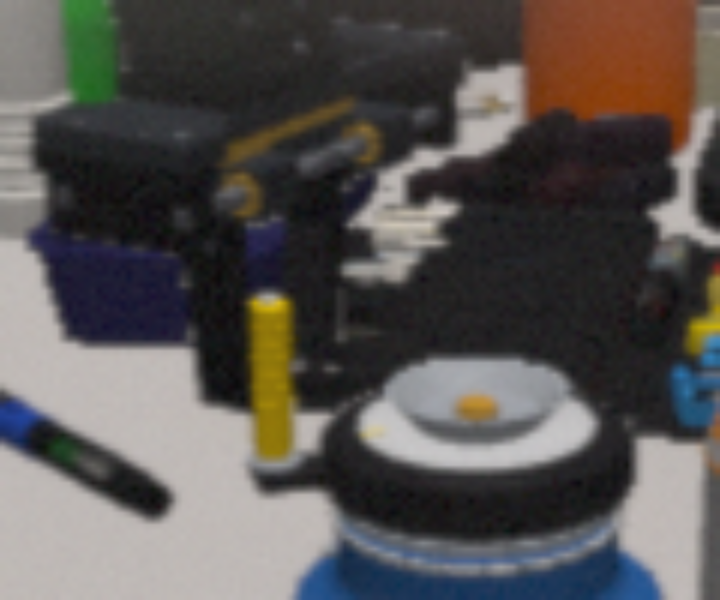

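play_rows(
  hand=0,
  targets=[
    {"linear": [0,0,0],"turn": 0},
    {"linear": [0,0,0],"turn": 0},
    {"linear": [0,0,0],"turn": 0},
    {"linear": [0,0,0],"turn": 0},
    {"linear": [0,0,0],"turn": 0},
    {"linear": [0,0,0],"turn": 0},
  ],
)

```text
t: 4.88
eef_pos: [444.2, -322.1, 184.2]
tcp_rot: [3.142, -0.0, 2.531]
ft_force: [-1.3, -0.7, -0.3]
opening: 0.163
```

```bash
cat >>h.py <<'E'
AX=np.array([523.,-309.3])
def fr():
    s=env.state();p=s["eef_pos"][:2]-AX;r=np.hypot(*p);e=p/r;cw=np.array([e[1],-e[0]]);f=s["ft_force"][:2]
    print("t%.2f pos %s bearing %.2f r %.2f  Ftan(resist cw +) %.2f Frad %.2f Fz %.2f op %.3f"%(s["t"],np.round(s["eef_pos"],2),np.degrees(np.arctan2(*p[::-1]))%360,r,-f@cw,f@e,s["ft_force"][2],s["opening"]))
E
python3 -c "
from h import *
fr()"
```

```text
t4.88 pos [ 444.16 -322.07  184.19] bearing 189.20 r 79.87  Ftan(resist cw +) 0.49 Frad 1.44 Fz -0.27 op 0.163
```

```bash
cat >>h.py <<'E'
def arc(b0,bs,r0=79.9,r=None,ax=AX):
    from math import cos,sin,radians as q
    Rm=np.array([[-.8193,.5734],[.5734,.8193]]);r=r or r0
    P=lambda b,r:np.array([cos(q(b)),sin(q(b))])*r
    print([[round(float(x),1) for x in Rm@(P(b,r)-P(b0,r0))] for b in bs])
E
python3 -c "
from h import *
arc(189.2,[189.2-2.5*i for i in range(1,7)])"
```

```text
[[2.4, 2.6], [4.6, 5.2], [6.8, 8.0], [8.8, 10.8], [10.7, 13.7], [12.5, 16.7]]
```

play_rows(
  targets=[
    {"linear": [2.4,2.6,0],"turn": 0},
    {"linear": [4.6,5.2,0],"turn": 0},
    {"linear": [6.8,8.0,0],"turn": 0},
    {"linear": [8.8,10.8,0],"turn": 0},
    {"linear": [10.7,13.7,0],"turn": 0},
    {"linear": [12.5,16.7,0],"turn": 0},
    {"linear": [12.5,16.7,0],"turn": 0},
    {"linear": [12.5,16.7,0],"turn": 0},
  ],
)

```text
t: 5.88
eef_pos: [443.5, -301.1, 184.2]
tcp_rot: [3.141, -0.0, 2.531]
ft_force: [-2.0, 0.2, 1.0]
opening: 0.16
```

```bash
python3 -c "
from h import *
fr()
arc(174.2,[174.2-2.5*i for i in range(1,7)])
p,_=env.read_camera('side');cv2.imwrite('pics/a3.png',cv2.resize(p[135:235,195:315,::-1],None,fx=6,fy=6))"
```

```text
t5.88 pos [ 443.51 -301.07  184.19] bearing 174.09 r 79.92  Ftan(resist cw +) -0.04 Frad 2.01 Fz 0.99 op 0.160
[[1.6, 3.1], [3.1, 6.2], [4.5, 9.4], [5.7, 12.7], [6.8, 16.0], [7.7, 19.4]]
```

View pics/a3.png

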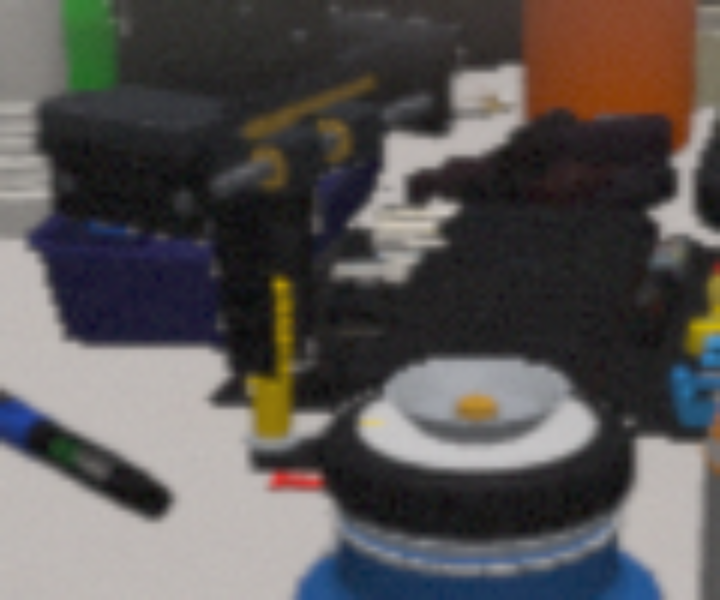

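play_rows(
  targets=[
    {"linear": [1.6,3.1,0],"turn": 0},
    {"linear": [3.1,6.2,0],"turn": 0},
    {"linear": [4.5,9.4,0],"turn": 0},
    {"linear": [5.7,12.7,0],"turn": 0},
    {"linear": [6.8,16.0,0],"turn": 0},
    {"linear": [7.7,19.4,0],"turn": 0},
    {"linear": [7.7,19.4,0],"turn": 0},
    {"linear": [7.7,19.4,0],"turn": 0},
  ],
)

```text
t: 6.92
eef_pos: [448.3, -280.7, 184.2]
tcp_rot: [3.141, -0.0, 2.531]
ft_force: [-4.0, 1.6, 3.3]
opening: 0.157
```

```bash
python3 -c "
from h import *
fr()
arc(159.2,[159.2-2.0*i for i in range(1,5)])"
```

```text
t6.92 pos [ 448.31 -280.67  184.18] bearing 159.03 r 79.99  Ftan(resist cw +) -0.06 Frad 4.28 Fz 3.34 op 0.157
[[0.6, 2.7], [1.2, 5.5], [1.6, 8.2], [2.0, 11.0]]
```

```bash
python3 -c "
from h import *
arc(159.2,[159.2-2.0*i for i in range(1,4)],r=80.5)"
```

```text
[[1.2, 2.6], [1.8, 5.3], [2.2, 8.1]]
```

play_rows(
  targets=[
    {"linear": [1.2,2.6,0],"turn": 0},
    {"linear": [1.8,5.3,0],"turn": 0},
    {"linear": [2.2,8.1,0],"turn": 0},
    {"linear": [2.2,8.1,0],"turn": 0},
    {"linear": [2.2,8.1,0],"turn": 0},
    {"linear": [2.2,8.1,0],"turn": 0},
  ],
)

```text
t: 7.68
eef_pos: [451.4, -273.0, 184.2]
tcp_rot: [3.141, 0.0, 2.531]
ft_force: [0.9, 1.2, -0.6]
opening: 0.161
```

```bash
python3 -c "
from h import *
fr()
arc(153.2,[153.2-1.5*i for i in range(1,4)],80.5)"
```

```text
t7.67 pos [ 451.4  -272.95  184.19] bearing 153.09 r 80.30  Ftan(resist cw +) -1.50 Frad -0.30 Fz -0.56 op 0.161
[[0.3, 2.1], [0.5, 4.2], [0.7, 6.3]]
```

```bash
python3 -c "
from h import *
arc(153.2,[151.2,149.2,147.2,146.2,145.2],80.5)"
```

```text
[[0.4, 2.8], [0.6, 5.6], [0.8, 8.4], [0.8, 9.8], [0.8, 11.2]]
```

play_rows(
  targets=[
    {"linear": [0.4,2.8,0],"turn": 0},
    {"linear": [0.6,5.6,0],"turn": 0},
    {"linear": [0.8,8.4,0],"turn": 0},
    {"linear": [0.8,9.8,0],"turn": 0},
    {"linear": [0.8,11.2,0],"turn": 0},
    {"linear": [0.8,11.2,0],"turn": 0},
    {"linear": [0.8,11.2,0],"turn": 0},
    {"linear": [0.8,11.2,0],"turn": 0},
  ],
)

```text
t: 8.68
eef_pos: [457.0, -263.4, 184.2]
tcp_rot: [3.141, 0.0, 2.531]
ft_force: [1.8, -0.4, -0.6]
opening: 0.16
```

```bash
python3 -c "
from h import *
fr()
arc(145.2,[144.2,143.2,142.2],80.5)"
```

```text
t8.68 pos [ 457.02 -263.35  184.21] bearing 145.15 r 80.40  Ftan(resist cw +) -0.70 Frad -1.73 Fz -0.63 op 0.160
[[-0.0, 1.4], [-0.0, 2.8], [-0.1, 4.2]]
```

play_rows(
  targets=[
    {"linear": [0,1.4,0],"turn": 0},
    {"linear": [0,2.8,0],"turn": 0},
    {"linear": [-0.1,4.2,0],"turn": 0},
    {"linear": [-0.1,4.2,0],"turn": 0},
    {"linear": [-0.1,4.2,0],"turn": 0},
  ],
)

```text
t: 9.3
eef_pos: [459.5, -259.9, 184.2]
tcp_rot: [3.141, 0.0, 2.531]
ft_force: [1.3, -1.4, -1.2]
opening: 0.159
```

```bash
python3 -c "
from h import *
fr()
arc(142.2,[141.2,140.2],80.5)"
```

```text
t9.30 pos [ 459.52 -259.91  184.22] bearing 142.11 r 80.43  Ftan(resist cw +) 0.29 Frad -1.85 Fz -1.21 op 0.159
[[-0.1, 1.4], [-0.2, 2.8]]
```

play_rows(
  targets=[
    {"linear": [-0.1,1.4,0],"turn": 0},
    {"linear": [-0.2,2.8,0],"turn": 0},
    {"linear": [-0.2,2.8,0],"turn": 0},
    {"linear": [-0.2,2.8,0],"turn": 0},
  ],
)

```text
t: 9.8
eef_pos: [461.3, -257.7, 184.2]
tcp_rot: [3.141, 0.0, 2.531]
ft_force: [0.3, -1.8, -0.5]
opening: 0.161
```

```bash
python3 -c "
from h import *
fr()
arc(140.2,[138.7,137.2,135.7],80.5)"
```

```text
t9.80 pos [ 461.31 -257.67  184.2 ] bearing 140.07 r 80.45  Ftan(resist cw +) 1.16 Frad -1.34 Fz -0.49 op 0.161
[[-0.2, 2.1], [-0.5, 4.2], [-0.8, 6.3]]
```

play_rows(
  targets=[
    {"linear": [-0.2,2.1,0],"turn": 0},
    {"linear": [-0.5,4.2,0],"turn": 0},
    {"linear": [-0.8,6.3,0],"turn": 0},
    {"linear": [-0.8,6.3,0],"turn": 0},
    {"linear": [-0.8,6.3,0],"turn": 0},
  ],
)

```text
t: 10.42
eef_pos: [465.6, -252.9, 184.2]
tcp_rot: [3.141, 0.0, 2.531]
ft_force: [1.1, -0.5, -0.9]
opening: 0.16
```

```bash
python3 -c "
from h import *
fr()
arc(135.7,[134.2,132.7,131.2,130.2],80.5,80.3)"
```

```text
t10.43 pos [ 465.61 -252.91  184.2 ] bearing 135.50 r 80.46  Ftan(resist cw +) -0.41 Frad -1.11 Fz -0.87 op 0.160
[[-0.6, 2.0], [-1.0, 4.1], [-1.5, 6.1], [-1.8, 7.5]]
```

play_rows(
  targets=[
    {"linear": [-0.6,2.0,0],"turn": 0},
    {"linear": [-1.0,4.1,0],"turn": 0},
    {"linear": [-1.5,6.1,0],"turn": 0},
    {"linear": [-1.8,7.5,0],"turn": 0},
    {"linear": [-1.8,7.5,0],"turn": 0},
    {"linear": [-1.8,7.5,0],"turn": 0},
  ],
)

```text
t: 11.18
eef_pos: [471.2, -247.8, 184.2]
tcp_rot: [3.141, -0.0, 2.531]
ft_force: [-0.9, 1.7, 2.2]
opening: 0.166
```

```bash
python3 -c "
from h import *
fr()
arc(130.2,[129.2,128.2,127.2],80.3)"
```

```text
t11.18 pos [ 471.24 -247.82  184.19] bearing 130.09 r 80.37  Ftan(resist cw +) -0.39 Frad 1.85 Fz 2.22 op 0.166
[[-0.4, 1.4], [-0.8, 2.7], [-1.2, 4.0]]
```

play_rows(
  targets=[
    {"linear": [-0.4,1.4,0],"turn": 0},
    {"linear": [-0.8,2.7,0],"turn": 0},
    {"linear": [-1.2,4.0,0],"turn": 0},
    {"linear": [-1.2,4.0,0],"turn": 0},
    {"linear": [-1.2,4.0,0],"turn": 0},
  ],
)

```text
t: 11.8
eef_pos: [474.1, -245.5, 184.2]
tcp_rot: [-3.141, -0.001, 2.531]
ft_force: [-7.3, -2.0, 2.5]
opening: 0.164
```

```bash
python3 -c "
from h import *
fr()
arc(127.2,[126.2,125.2],80.3)"
```

```text
t11.80 pos [ 474.14 -245.51  184.17] bearing 127.45 r 80.35  Ftan(resist cw +) 6.98 Frad 2.88 Fz 2.47 op 0.164
[[-0.4, 1.3], [-0.9, 2.7]]
```

play_rows(
  targets=[
    {"linear": [-0.3,0.8,0],"turn": 0},
    {"linear": [-0.3,0.8,0],"turn": 0},
    {"linear": [-0.3,0.8,0],"turn": 0},
    {"linear": [-0.3,0.8,0],"turn": 0},
  ],
)

```text
t: 12.3
eef_pos: [474.7, -245.1, 184.2]
tcp_rot: [-3.141, -0.001, 2.531]
ft_force: [-7.5, -2.4, 3.2]
opening: 0.161
```

```bash
python3 -c "
from h import *
fr()"
```

```text
t12.30 pos [ 474.71 -245.11  184.17] bearing 126.96 r 80.32  Ftan(resist cw +) 7.41 Frad 2.61 Fz 3.23 op 0.161
```

play_rows(
  targets=[
    {"linear": [-0.3,0.7,0],"turn": 0},
    {"linear": [-0.3,0.7,0],"turn": 0},
    {"linear": [-0.3,0.7,0],"turn": 0},
    {"linear": [-0.3,0.7,0],"turn": 0},
  ],
)

```text
t: 12.8
eef_pos: [475.2, -244.7, 184.1]
tcp_rot: [-3.141, -0.001, 2.531]
ft_force: [-6.7, -3.0, 3.7]
opening: 0.16
```

```bash
python3 -c "
from h import *
fr()"
```

```text
t12.80 pos [ 475.23 -244.7   184.14] bearing 126.48 r 80.34  Ftan(resist cw +) 7.18 Frad 1.54 Fz 3.67 op 0.160
```

```bash
python3 - <<'E'
from h import *
s,_=env.read_camera("side");fr();t,_=env.read_camera("top");fr()
for i in range(4):env.read_camera("top");fr()
cv2.imwrite("pics/a4.png",np.hstack([cv2.resize(s[155:235,225:305,::-1],(400,400)),cv2.resize(t[150:230,195:275,::-1],(400,400))]))
E
```

```text
t12.85 pos [ 475.24 -244.7   184.15] bearing 126.48 r 80.34  Ftan(resist cw +) 7.31 Frad 2.49 Fz 2.72 op 0.162
t12.90 pos [ 475.24 -244.73  184.16] bearing 126.49 r 80.31  Ftan(resist cw +) 8.73 Frad 3.30 Fz 3.65 op 0.166
t12.95 pos [ 475.25 -244.71  184.15] bearing 126.48 r 80.33  Ftan(resist cw +) 8.35 Frad 2.40 Fz 3.37 op 0.164
t13.00 pos [ 475.21 -244.72  184.14] bearing 126.50 r 80.34  Ftan(resist cw +) 8.43 Frad 1.22 Fz 2.48 op 0.164
t13.05 pos [ 475.22 -244.72  184.14] bearing 126.50 r 80.34  Ftan(resist cw +) 8.03 Frad 2.74 Fz 3.32 op 0.167
t13.10 pos [ 475.26 -244.73  184.17] bearing 126.48 r 80.30  Ftan(resist cw +) 8.47 Frad 2.74 Fz 3.01 op 0.164
```

View pics/a4.png

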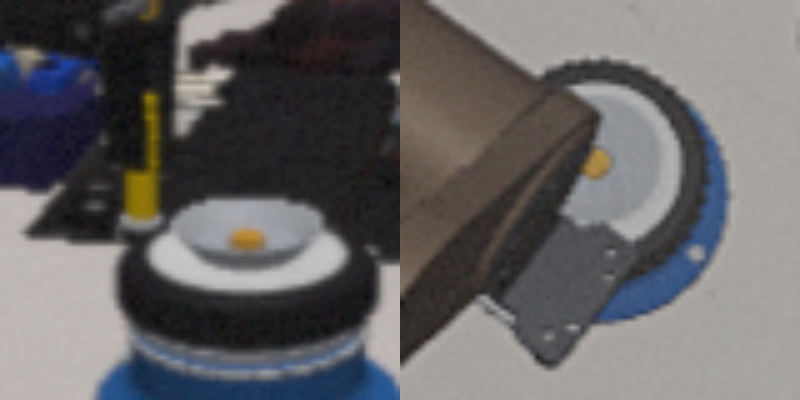

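```bash
python3 - <<'E'
from h import *
s=env.state()["eef_pos"][:2]
Rm=np.array([[-.8193,.5734],[.5734,.8193]])
bs=np.linspace(126.5,174.2,17)[1:]
out=[]
for b in bs:
    r=np.interp(b,[126,153,160,174],[80.4,80.5,80.3,80.1]);q=np.radians(b)
    out.append({"linear":[round(float(x),1) for x in Rm@(AX+r*np.array([np.cos(q),np.sin(q)])-s)]+[0],"turn":0})
import json;print(json.dumps(out))
E
```

```text
[{"linear": [1.3, -4.0, 0], "turn": 0}, {"linear": [2.4, -8.1, 0], "turn": 0}, {"linear": [3.2, -12.2, 0], "turn": 0}, {"linear": [3.8, -16.3, 0], "turn": 0}, {"linear": [4.2, -20.5, 0], "turn": 0}, {"linear": [4.3, -24.6, 0], "turn": 0}, {"linear": [4.3, -28.8, 0], "turn": 0}, {"linear": [4.0, -33.0, 0], "turn": 0}, {"linear": [3.5, -37.2, 0], "turn": 0}, {"linear": [2.7, -41.3, 0], "turn": 0}, {"linear": [1.7, -45.3, 0], "turn": 0}, {"linear": [0.5, -49.3, 0], "turn": 0}, {"linear": [-0.9, -53.3, 0], "turn": 0}, {"linear": [-2.5, -57.1, 0], "turn": 0}, {"linear": [-4.2, -60.9, 0], "turn": 0}, {"linear": [-6.2, -64.6, 0], "turn": 0}]
```

play_rows(
  targets=[
    {"linear": [1.3,-4.0,0],"turn": 0},
    {"linear": [2.4,-8.1,0],"turn": 0},
    {"linear": [3.2,-12.2,0],"turn": 0},
    {"linear": [3.8,-16.3,0],"turn": 0},
    {"linear": [4.2,-20.5,0],"turn": 0},
    {"linear": [4.3,-24.6,0],"turn": 0},
    {"linear": [4.3,-28.8,0],"turn": 0},
    {"linear": [4.0,-33.0,0],"turn": 0},
    {"linear": [3.5,-37.2,0],"turn": 0},
    {"linear": [2.7,-41.3,0],"turn": 0},
    {"linear": [1.7,-45.3,0],"turn": 0},
    {"linear": [0.5,-49.3,0],"turn": 0},
    {"linear": [-0.9,-53.3,0],"turn": 0},
    {"linear": [-2.5,-57.1,0],"turn": 0},
    {"linear": [-4.2,-60.9,0],"turn": 0},
    {"linear": [-6.2,-64.6,0],"turn": 0},
    {"linear": [-6.2,-64.6,0],"turn": 0},
    {"linear": [-6.2,-64.6,0],"turn": 0},
    {"linear": [-6.2,-64.6,0],"turn": 0},
  ],
)

```text
t: 15.48
eef_pos: [443.6, -301.6, 184.2]
tcp_rot: [-3.141, -0.0, 2.531]
ft_force: [-6.0, -0.7, 2.8]
opening: 0.162
```

```bash
python3 -c "
from h import *
fr()
s=env.state()['eef_pos'];q=np.radians(174.2);rel([AX[0]+80*np.cos(q),AX[1]+80*np.sin(q),s[2]])"
```

```text
t15.47 pos [ 443.6  -301.57  184.19] bearing 174.44 r 79.78  Ftan(resist cw +) 1.30 Frad 5.90 Fz 2.81 op 0.162
[ 0.4  0.2 -0. ]
```

Bearing 174.4° is within the notch; ease the radial load and release.

play_rows(
  targets=[
    {"linear": [0.6,0.1,0],"turn": 0},
    {"linear": [0.6,0.1,0],"turn": 0},
    {"linear": [0.6,0.1,0],"turn": 0},
  ],
)

```text
t: 15.85
eef_pos: [443.5, -300.9, 184.2]
tcp_rot: [-3.141, 0.0, 2.531]
ft_force: [-3.2, -0.5, 0.8]
opening: 0.166
```

play_rows(
  hand=50,
  targets=[
    {"linear": [0,0,0],"turn": 0},
    {"linear": [0,0,0],"turn": 0},
    {"linear": [0,0,0],"turn": 0},
    {"linear": [0,0,0],"turn": 0},
    {"linear": [0,0,0],"turn": 0},
    {"linear": [0,0,0],"turn": 0},
  ],
)

```text
t: 16.6
eef_pos: [443.5, -300.5, 184.2]
tcp_rot: [3.141, 0.0, 2.531]
ft_force: [0.1, -0.4, 1.1]
opening: 0.526
```

```bash
python3 -c "
from h import *
fr()"
```

```text
t16.60 pos [ 443.53 -300.54  184.2 ] bearing 173.71 r 79.95  Ftan(resist cw +) 0.43 Frad -0.14 Fz 1.15 op 0.526
```

play_rows(
  targets=[
    {"linear": [0,0,-25],"turn": 0},
    {"linear": [0,0,-65],"turn": 0},
    {"linear": [0,0,-110],"turn": 0},
    {"linear": [0,0,-150],"turn": 0},
    {"linear": [15,40,-160],"turn": 0},
    {"linear": [40,90,-160],"turn": 0},
    {"linear": [65,140,-160],"turn": 0},
    {"linear": [90,190,-160],"turn": 0},
    {"linear": [110,240,-160],"turn": 0},
    {"linear": [125,278,-160],"turn": 0},
    {"linear": [125,278,-160],"turn": 0},
    {"linear": [125,278,-160],"turn": 0},
  ],
)

```text
t: 18.1
eef_pos: [500.4, -1.4, 344.2]
tcp_rot: [-3.141, -0.0, 2.531]
ft_force: [0.0, -0.1, 0.1]
opening: 0.529
```

```bash
python3 - <<'E'
from h import *
t,_=env.read_camera("top");s,_=env.read_camera("side")
cv2.imwrite("pics/f.png",cv2.resize(t[150:225,195:275,::-1],None,fx=8,fy=8,interpolation=cv2.INTER_CUBIC))
cv2.imwrite("pics/fs.png",s[:,:,::-1])
E
```

```text
(no output)
```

View pics/f.png

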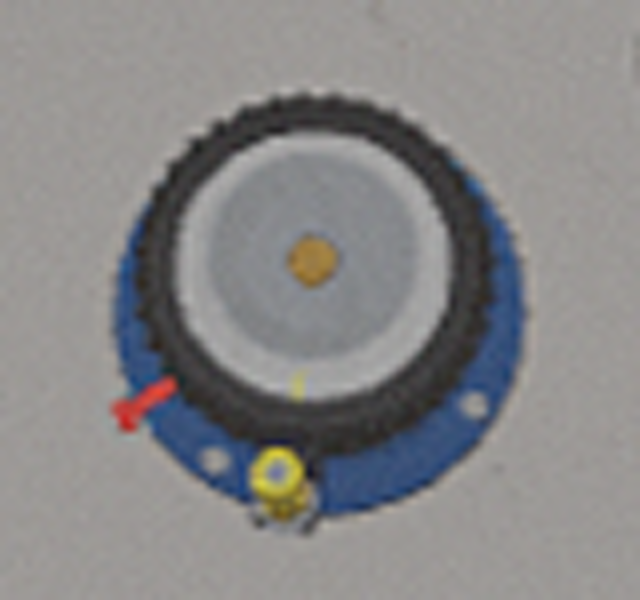

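View pics/fs.png

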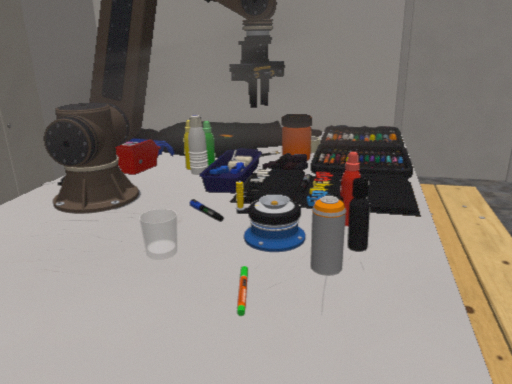

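```bash
python3 - <<'E'
from h import *
b=lambda p:np.degrees(np.arctan2(*(p[:2]-AX)[::-1]))%360
p=onz("top",*T(277,472),141);q=onz("top",*T(122,412),55);print(p,q,b(p),b(q),np.radians(b(p)-b(q)))
E
```

```text
[ 443.02222255 -301.98113064  141.        ] [ 475.97143289 -244.65444712   55.        ] 174.77135246096745 126.0352677467628 0.8506051427937508
```

```bash
python3 -c "
from cell import env
print(env.state()['t'],env.job_done())"
```

```text
the job is handed in; nothing more can be done
18.2 None
```

The mill gap is set and the job was handed in at 18.2 s; no verdict is reported.

- **Touch:** I gripped the yellow peg and turned the ring clockwise. The burrs met 60° from where the ring started. I held there at a lasting push of about 8 N at the peg (single readings 7.0 to 8.7 N), well under the 14 N damage level.
- **Back-off:** I turned the ring back 45° from the touch notch, which is three clicks, then let go and moved the arm clear.
- **Last checks:** In the top view the peg stands at 174.8° and the pointer tip at 126.0°, an angle of 0.85 rad against the allowed 0.655 to 1.0. I worked this out from one camera view and the heights in the text. It agrees with the measured tool angles: three clicks plus about 0.05 rad of press. I did not separately check that the ring was at rest or that the burrs were apart.
- **Surroundings:** The fingers did not come near the pointer. The things round the mill look unmoved in the side view, judged by eye.
- **One oddity:** While I pressed 1.4 mm further in two small moves, the force readings stayed near 7.2 N instead of rising as expected. Repeated readings afterwards gave 7.3 to 8.7 N, so I put it down to sensor noise.

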